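# Hang the blue tape roll on the slanted peg

### The job

Hang the roll of blue tape on the slanted peg of the stand: thread it over the tip along the peg and slide it all the way down against the white disc before you let go. Leave the red roll lying where it is.

Things in the scene. Friction and masses are not known exactly. Their poses are not given: they have to be found in the camera images.
- peg: fixed peg 18 mm thick with orange tip, square on a white disc 110 mm wide on a stand with a round foot 116 mm wide. Origin: centre of the disc's face, at the peg's root, 110 mm above the bench. z runs along the peg to its tip 50 mm away, 50 degrees above level, to the robot's right or partly towards it; y is level, x runs up the disc's slope. A released roll may slip down-slope till its hole catches.
- blue_roll_mid (a point): centre of the blue tape roll's hole, halfway through its thickness. A loose rigid ring, about 0.12 kg: outer diameter 104 mm, hole 76 mm, wall 14 mm, 25 mm thick. It starts lying flat on the bench, this point 12.5 mm above it; z is the axis of the hole.
- blue_roll: the same blue roll; origin at the centre of its underside as it lies at the start, z along the axis of the hole
- red_roll: red tape roll of the same size lying flat on the bench, to be left alone; origin at the centre of its underside
There are look-alikes about, which are no part of the job. There is more than one size of the blue_roll; the job needs the larger.

How it is judged:
By the outcome, as a careful person would: the job done as asked, in the order asked, and still so for the second after the job is handed in, with the robot touching nothing.
It also fails if it takes over 37 s, if anything falls off the work surface, if the arm or the gripper's body presses on something with over 40 N, if the wrist force passes 120 N, or if a joint passes its speed limit or range.

### The arm

A 7-joint arm with a two-finger parallel gripper is mounted at the origin on a cart in front of the work surface, level with it; the furniture and walls round the work are solid. World frame = base frame: x ahead of the robot, y to its left, z up, the work surface at z = 0. Lengths are in mm, angles in rad, forces in N, time in s.
With the tool pointing down it reaches from about 400 to 875 mm from the base axis. Payload 4.4 kg.
Tool frame: the origin (TCP) lies on the centre line of the jaws, within the pads' length; the fingertips stand 11 mm ahead of it and the grasp point (between the pads) lies 8 mm behind it (ctrl.tips_ahead is the distance from the TCP to the fingertips, in mm); z points along the fingers, y is the line along which they close (so a half turn about z gives the same grasp; the last joint's range is limited). The gripper opens to 85 mm and grips with 20 to 120 N. Pads are 22 mm wide; open, the fingers measure 114 mm over their backs; the gripper's body (76 mm by 85 mm) begins 54 mm behind the grasp point. The pads swing forward as they close: fully open they stand 13 mm farther back than shut.
Start: joints at [-1.334, 0.628, 0.038, 1.517, -0.027, 0.996, -0.02], TCP at [193.802, 620.45, 242.313] pointing down, gripper open.
Joint ranges: [-3.06, 3.06], [-0.37, 2.12], [-1.25, 1.32], [0.18, 2.47], [-1.1, 4.24], [0.23, 1.98], [-2.94, 2.94]. Speed limits (rad/s): [2.57, 2.57, 3.14, 3.14, 3.14, 3.14, 3.14].

### API

Orientations are given as [roll, pitch, yaw] about the fixed x, y, z axes, in that order (R = Rz(yaw) Ry(pitch) Rx(roll)).
In Python, from cell import ctrl, eyes, job gives the robot as it stands. The module is installed in compiled form; this text tells all that it offers.
- The arm moves only by the tool carry_out, never from a script. Its argument "moves" is a list of rows, each an object of numbers: "tx", "ty", "tz": the shift along the tool's x, y, z as a fraction of full scale; "twist": the turn about the tool's z as a fraction of full scale; "fingers": the opening, from 0 (shut) to 1 (fully open). In form: [{"tx": .., "ty": .., "tz": .., "twist": .., "fingers": ..}, ...]. A call has 1 to 12 rows; each row shifts and turns the commanded pose from where the row before left it, along the tool's axes as they then stand; what a row does not reach is not made up. Full scale, the value 1, is 0.3 m for a shift and pi rad for a turn. A row lasts 1/8 s, in which the tool goes at most 62.5 mm and 10.7 degrees, less where a joint would pass 70% of its speed; a pose out of reach is approached as far as the arm can. A call with a number of a shift or a turn outside -1 to 1 is refused whole. A call with a gripper value outside its range is refused whole. The fingers move at their own pace and stop on an object; the grip force is fixed at half the most. Time passes only in rows, so rows that do not move let the fingers close. It gives the time, the measured TCP pose, the force, the opening and the grip force at its end, in the units of the state.
- ctrl.read_state(): the state, without advancing time (a new reading comes with each control period).
- eyes.get_image(name): name is "side" or "top" or "wrist"; returns a dict with "color" (480x640x3 uint8, blue, green, red), "fovy" (degrees; the focal length in pixels is half the picture's height over the tangent of half this angle, whatever the lens; pixels are square), "cx", "cy" (the principal point, pixels), "world_from_camera" (4x4, takes a point from camera to world coordinates). Camera axes: x right, y up, looking along -z (the intrinsics and any distortion apply to the point x, -y, -z); pixel columns grow to the right and rows downward; lengths in mm; the calibration is good to about 2 mm. A picture is of the moment at which its call begins. There is no depth.
- job.finish_job(): hands the job in; it is judged then, once.
The state is a dict: "clock": time; "qpos": joint angles; "qd": joint speeds; "tau": joint torques, N m; "eef_pos": TCP position; "tool_rot": TCP orientation; "force": force on the tool from outside, world axes, zero at the start; "torque": the same for the moment, N m; "width": finger opening in mm; "gripper_force": force on a finger pad.
Only numpy, scipy, OpenCV 4.12 (cv2) and the standard library are available. Lean on these libraries where they do the work, as an engineer would, in place of code of your own. Each camera call takes 0.05 s, during which the arm holds its last target. There are 200 camera calls.

## Working session

There is one attempt and no reset: what is moved stays moved. The work goes in short steps, Python scripts to look and compute and a tool call to move; the robot and the scene stay as the last step left them, time stands still between calls to the robot, and variables do not carry over. Pictures are saved under pics/ and viewed, at most 10 in all, crops included, and the job is handed in when it is done.

Besides the shell and the picture viewer there is one more tool, called after "Call:" as name(argument=value, ...), one argument or row to a line, values as JSON. carry_out: Moves the arm, as the interface text tells. Its arguments: {"type":"object","properties":{"moves":{"type":"array","items":{"type":"object","properties":{"tx":{"type":"number","minimum":-1,"maximum":1},"ty":{"type":"number","minimum":-1,"maximum":1},"tz":{"type":"number","minimum":-1,"maximum":1},"twist":{"type":"number","minimum":-1,"maximum":1},"fingers":{"type":"number"}}}}},"required":["moves"]}

```bash
mkdir -p pics; ls
cat > h.py <<'E'
import numpy as np, cv2
from cell import ctrl, eyes, job
def K(im):
    f=240/np.tan(np.radians(im["fovy"])/2); return f,im["cx"],im["cy"]
def ray(im,u,v):
    f,cx,cy=K(im); T=np.array(im["world_from_camera"])
    d=T[:3,:3]@np.array([(u-cx)/f,-(v-cy)/f,-1.]); return T[:3,3],d/np.linalg.norm(d)
def plane(im,u,v,z):
    o,d=ray(im,u,v); return o+d*(z-o[2])/d[2]
def proj(im,p):
    f,cx,cy=K(im); T=np.linalg.inv(np.array(im["world_from_camera"])); q=T[:3,:3]@np.array(p,float)+T[:3,3]
    return cx-f*q[0]/q[2], cy+f*q[1]/q[2]
def tri(i1,p1,i2,p2):
    o1,d1=ray(i1,*p1);o2,d2=ray(i2,*p2)
    t=np.linalg.lstsq(np.c_[d1,-d2],o2-o1,rcond=None)[0]
    a=o1+d1*t[0];b=o2+d2*t[1]; return (a+b)/2,np.linalg.norm(a-b)
E
python3 - <<'E'
from h import *
for n in("top","side"):
    im=eyes.get_image(n); cv2.imwrite(f"pics/{n}0.png",im["color"]); np.save(f"pics/{n}0.npy",im,allow_pickle=True)
    print(n,{k:np.round(v,3).tolist() for k,v in im.items() if k!="color"})
print(ctrl.read_state())
E
```

```text
pics
top {'fovy': 52.55, 'cx': 316.157, 'cy': 246.64, 'world_from_camera': [[0.008, 0.999, -0.052, 534.016], [-1.0, 0.007, -0.016, -19.799], [-0.016, 0.052, 0.998, 993.706], [0.0, 0.0, 0.0, 1.0]]}
side {'fovy': 47.695, 'cx': 315.913, 'cy': 247.31, 'world_from_camera': [[-0.923, 0.319, -0.215, 423.086], [-0.385, -0.767, 0.513, 448.092], [-0.002, 0.556, 0.831, 808.332], [0.0, 0.0, 0.0, 1.0]]}
{'clock': 0.1, 'qpos': array([-1.33381611,  0.6292765 ,  0.03846269,  1.51825647, -0.02702048,
        0.99626782, -0.02002866]), 'qd': array([-1.81782999e-05, -1.38991296e-03,  4.60364648e-04, -2.67499918e-03,
        2.90117087e-04,  7.86536315e-04, -1.76594575e-03]), 'tau': array([ 3.02986329e-03, -5.64522350e+01,  1.23046875e+00, -1.93969023e+01,
        1.12983951e-02,  5.41067348e-03,  7.67793466e-06]), 'eef_pos': array([193.63150161, 619.93770336, 241.47020524]), 'tool_rot': array([-3.13990290e+00,  1.11478198e-05,  2.83875840e+00]), 'force': array([-0.54856998, -0.30172247, -0.66476152]), 'torque': array([ 0.00983424,  0.0221289 , -0.04075291]), 'gripper_force': 0.0, 'width': 85.45084362118624}
```

View pics/top0.png

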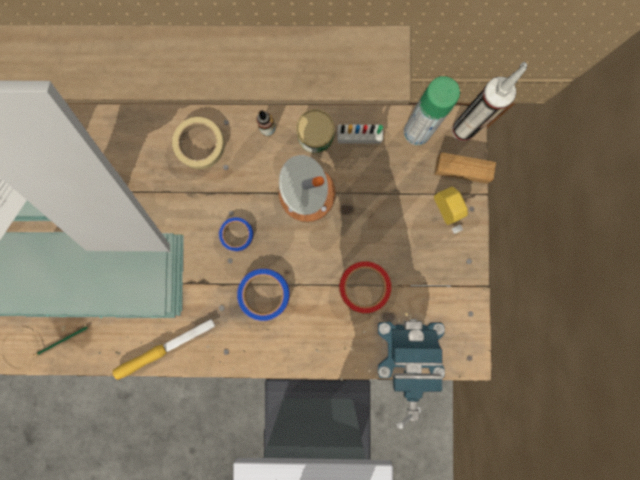

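View pics/side0.png

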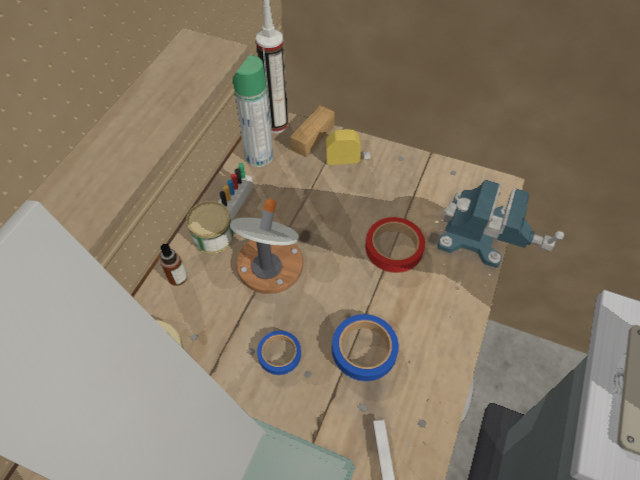

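The top view shows two blue rings, a large one at (264,294) and a small one at (236,233). The large one fits the task. Red is at (366,287) and the peg tip at about (318,182). A grey panel stands at the left, between the arm's start and the work, so I'll measure that too.

```bash
cat > m.py <<'E'
from h import *
T,S=[np.load(f"pics/{n}0.npy",allow_pickle=True).item() for n in("top","side")]
def blobs(im,lo,hi,amin):
    hsv=cv2.cvtColor(im["color"],cv2.COLOR_BGR2HSV); m=cv2.inRange(hsv,lo,hi)
    cs,_=cv2.findContours(m,cv2.RETR_EXTERNAL,cv2.CHAIN_APPROX_NONE)
    return [c for c in cs if cv2.contourArea(c)>amin]
for n,im in(("T",T),("S",S)):
    for nm,lo,hi in(("blue",(108,150,60),(125,255,255)),("red",(0,170,50),(4,255,180)),("red2",(174,150,50),(180,255,200))):
        for c in blobs(im,lo,hi,400):
            e=cv2.fitEllipse(c); P=plane(im,*e[0],18)
            w=np.array([plane(im,*p[0],25 if n=="T" else 12) for p in c[::3]])
            (a,b),r=cv2.minEnclosingCircle(w[:,:2].astype(np.float32).reshape(-1,1,2))
            print(n,nm,np.round(e[0]),np.round(P),"circle",np.round((a,b,r)))
tips={}
for n,im in(("T",T),("S",S)):
    for c in blobs(im,(5,190,120),(13,255,255),15):
        x,y,w,h=cv2.boundingRect(c); print(n,"orange",x,y,w,h,cv2.contourArea(c))
# grey panel corners
for a,b in(((170,250),(262,428)),((50,83),(36,204)),((82,250),None)):
    if b: print("panel",a,tri(T,a,S,b))
A=T["color"][140:240,260:350];B=S["color"][180:300,210:320]
L=T["color"][205:330,205:300]
f=lambda x,w,h:cv2.resize(x,(w,h),interpolation=cv2.INTER_CUBIC)
cv2.imwrite("pics/crop1.png",np.hstack([f(A,360,400),f(B,366,400)]))
cv2.imwrite("pics/crop2.png",f(L,456,600))
E
python3 m.py
```

```text
T blue [263. 294.] [489. 102.  18.] circle [490. 101.  50.]
T blue [236. 234.] [610. 159.  18.] circle [609. 157.  33.]
T red [365. 287.] [ 505. -102.   18.] circle [ 506. -101.   50.]
S blue [279. 352.] [606. 163.  18.] circle [608. 160.  36.]
S blue [365. 347.] [486. 104.  18.] circle [486.  99.  56.]
S red [395. 244.] [503. -99.  18.] circle [ 505. -105.   58.]
T orange 314 178 9 7 40.5
panel (170, 250) (array([574.78770802, 283.13809823,  43.27265873]), np.float64(0.9583677303363513))
panel (50, 83) (array([739.18972299, 285.0897366 , 466.33213298]), np.float64(6.7653397274268015))
```

View pics/crop1.png

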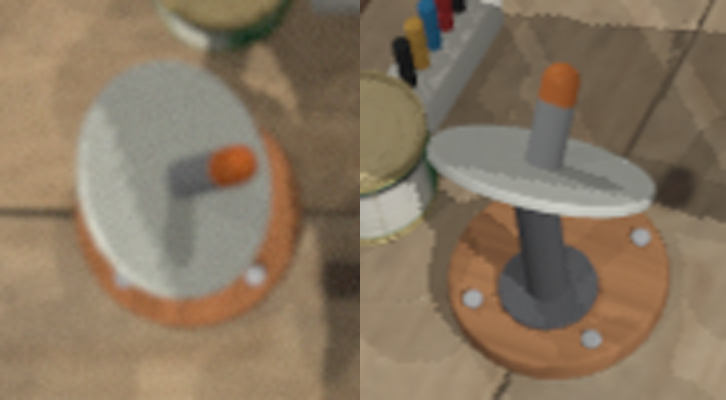

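View pics/crop2.png

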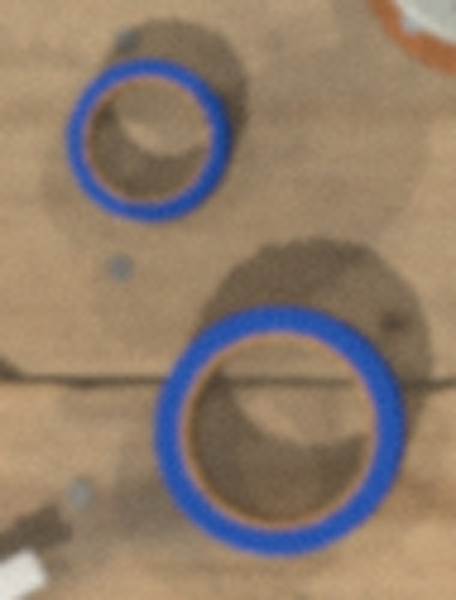

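The crops confirm the large blue ring at (488,102), with outer radius about 52. The small one is at (608,160) with radius about 34. In the peg crops, the orange tip is at top (318.2,181.5) and side (270.1,205.5). The disc centre is at top (303.8,184.8) and side (264.4,231). The tool stays vertical, so I'll grip the ring's wall on the disc's level axis. That lets it pivot flush when pressed down.

```bash
cat > p.py <<'E'
from h import *
T,S=[np.load(f"pics/{n}0.npy",allow_pickle=True).item() for n in("top","side")]
a,e1=tri(T,(318.2,181.5),S,(270.1,205.5)); b,e2=tri(T,(303.8,184.8),S,(264.4,231))
print("orange",a,e1,"root",b,e2); d=a-b; print(np.linalg.norm(d),"elev",np.degrees(np.arctan2(d[2],np.hypot(d[0],d[1]))),"az",np.degrees(np.arctan2(d[1],d[0])))
print("root at z110 T",plane(T,303.8,184.8,110),"S",plane(S,264.4,231,110))
# disc by grey mask, ellipse
for n,im,(x,y,w,h) in(("T",T,(270,150,70,75)),("S",S,(215,205,95,45))):
    c=im["color"][y:y+h,x:x+w]; hsv=cv2.cvtColor(c,cv2.COLOR_BGR2HSV); m=cv2.inRange(hsv,(0,0,90),(180,50,255))
    m=cv2.morphologyEx(m,cv2.MORPH_CLOSE,np.ones((7,7)))
    k=max(cv2.findContours(m,0,1)[0],key=cv2.contourArea); e=cv2.fitEllipse(cv2.convexHull(k)); print(n,np.array(e[0])+(x,y),e[1:])
print("tips",ctrl.tips_ahead)
# prediction check per azimuth
for az in(-90,-100,-110,-120,-80):
    u=np.array([np.cos(np.radians(az)),np.sin(np.radians(az)),0])
    q=plane(T,303.8,184.8,110)+42*(u*.643+np.array([0,0,.766])); print(az,np.round(proj(T,q)),np.round(proj(S,q)))
E
python3 p.py
```

```text
orange [693.31261782  -8.74088624 140.68378966] 1.853142886568612 root [693.33220075  18.13080296 106.97766191] 1.9808289939963375
43.106740911795754 elev 51.43693015920755 az -90.0417546918317
root at z110 T [693.74882697  18.29619964 110.        ] S [691.17233786  19.80723414 110.        ]
T [303.65258789 184.21248245] ((48.2440299987793, 67.69444274902344), 173.10719299316406)
S [254.0166626  237.27091217] ((60.61438751220703, 93.11979675292969), 109.6803970336914)
tips 11.0
-90 [318. 182.] [269. 205.]
-100 [318. 184.] [272. 206.]
-110 [317. 187.] [274. 207.]
-120 [316. 189.] [276. 209.]
-80 [318. 179.] [266. 204.]
```

Call:
carry_out(
  moves=[
    {"tx": -0.109, "ty": -0.117, "fingers": 1},
    {"tx": -0.109, "ty": -0.117, "fingers": 1},
    {"tx": -0.109, "ty": -0.117, "fingers": 1},
    {"tx": -0.109, "ty": -0.117, "fingers": 1},
    {"tx": -0.109, "ty": -0.117, "fingers": 1},
    {"tx": -0.109, "ty": -0.117, "fingers": 1},
    {"tx": -0.109, "ty": -0.117, "fingers": 1},
    {"tx": -0.109, "ty": -0.117, "fingers": 1},
    {"tx": -0.109, "ty": -0.117, "fingers": 1},
    {"tx": -0.109, "ty": -0.117, "fingers": 1},
    {"tx": -0.109, "ty": -0.117, "fingers": 1},
    {"tx": -0.109, "ty": -0.117, "fingers": 1},
  ],
)

```text
validation failed for argument at $.mo...
```

Call:
carry_out(
  moves=[
    {"twist": 0.0577, "fingers": 0.6},
    {"twist": 0.0577, "fingers": 0.6},
    {"twist": 0.0577, "fingers": 0.6},
    {"twist": 0.0577, "fingers": 0.6},
    {"twist": 0.0577, "fingers": 0.6},
    {"twist": 0.0577, "fingers": 0.6},
    {"twist": 0.0577, "fingers": 0.6},
    {"fingers": 0.6},
    {"fingers": 0.6},
  ],
)

```text
validation failed for argument at $.mo...
```

Call:
carry_out(
  moves=[
    {"tx": -0.109, "ty": -0.117, "tz": 0, "twist": 0, "fingers": 1},
  ],
)

```text
clock: 0.22
eef_pos: [211.8, 579.4, 241.3]
tool_rot: [3.141, -0.002, 2.844]
force: [0.8, -0.2, 0.6]
width: 85.8
gripper_force: 0.0
```

All fields are required in each row. Carrying on.

Call:
carry_out(
  moves=[
    {"tx": -0.109, "ty": -0.117, "tz": 0, "twist": 0, "fingers": 1},
    {"tx": -0.109, "ty": -0.117, "tz": 0, "twist": 0, "fingers": 1},
    {"tx": -0.109, "ty": -0.117, "tz": 0, "twist": 0, "fingers": 1},
    {"tx": -0.109, "ty": -0.117, "tz": 0, "twist": 0, "fingers": 1},
    {"tx": -0.109, "ty": -0.117, "tz": 0, "twist": 0, "fingers": 1},
    {"tx": -0.109, "ty": -0.117, "tz": 0, "twist": 0, "fingers": 1},
    {"tx": -0.109, "ty": -0.117, "tz": 0, "twist": 0, "fingers": 1},
    {"tx": -0.109, "ty": -0.117, "tz": 0, "twist": 0, "fingers": 1},
    {"tx": -0.109, "ty": -0.117, "tz": 0, "twist": 0, "fingers": 1},
    {"tx": -0.109, "ty": -0.117, "tz": 0, "twist": 0, "fingers": 1},
    {"tx": -0.109, "ty": -0.117, "tz": 0, "twist": 0, "fingers": 1},
  ],
)

```text
clock: 1.6
eef_pos: [443.1, 99.9, 242.2]
tool_rot: [-3.142, -0.0, 2.839]
force: [1.3, -0.2, -0.7]
width: 85.5
gripper_force: 0.0
```

Call:
carry_out(
  moves=[
    {"tx": 0, "ty": 0, "tz": 0, "twist": 0.0577, "fingers": 0.6},
    {"tx": 0, "ty": 0, "tz": 0, "twist": 0.0577, "fingers": 0.6},
    {"tx": 0, "ty": 0, "tz": 0, "twist": 0.0577, "fingers": 0.6},
    {"tx": 0, "ty": 0, "tz": 0, "twist": 0.0577, "fingers": 0.6},
    {"tx": 0, "ty": 0, "tz": 0, "twist": 0.0577, "fingers": 0.6},
    {"tx": 0, "ty": 0, "tz": 0, "twist": 0.0577, "fingers": 0.6},
    {"tx": 0, "ty": 0, "tz": 0, "twist": 0.0577, "fingers": 0.6},
    {"tx": 0, "ty": 0, "tz": 0, "twist": 0, "fingers": 0.6},
  ],
)

```text
clock: 2.6
eef_pos: [442.5, 101.5, 242.1]
tool_rot: [-3.141, 0.001, 1.572]
force: [0.6, -0.5, -0.1]
width: 51.5
gripper_force: 0.0
```

Run:
```python
from h import *
im=eyes.get_image("wrist"); cv2.imwrite("pics/w1.png",im["color"])
print(np.round(im["world_from_camera"],3).tolist(),im["fovy"],im["cx"],im["cy"])
s=ctrl.read_state(); print(s["eef_pos"],s["tool_rot"],s["width"],s["clock"])
hsv=cv2.cvtColor(im["color"],cv2.COLOR_BGR2HSV); m=cv2.inRange(hsv,(108,150,60),(125,255,255))
for c in cv2.findContours(m,0,1)[0]:
    if cv2.contourArea(c)>500:
        w=np.array([plane(im,*p[0],25)[:2] for p in c],np.float32); print(cv2.minEnclosingCircle(w),cv2.boundingRect(c))
```

```text
[[1.0, -0.002, -0.001, 442.32], [0.002, 0.952, 0.308, 180.155], [0.0, -0.308, 0.952, 375.023], [0.0, 0.0, 0.0, 1.0]] 70.63055840325731 319.8394983019727 237.7537274650454
[442.51181671 101.5087111  242.10467563] [-3.14108984e+00  3.68595105e-04  1.57360603e+00] 51.26439444100738 2.65
((486.9705810546875, 102.7440414428711), 52.70063400268555) (314, 156, 98, 97)
((602.5899658203125, 160.8197021484375), 35.47025680541992) (445, 114, 71, 69)
```

View pics/w1.png

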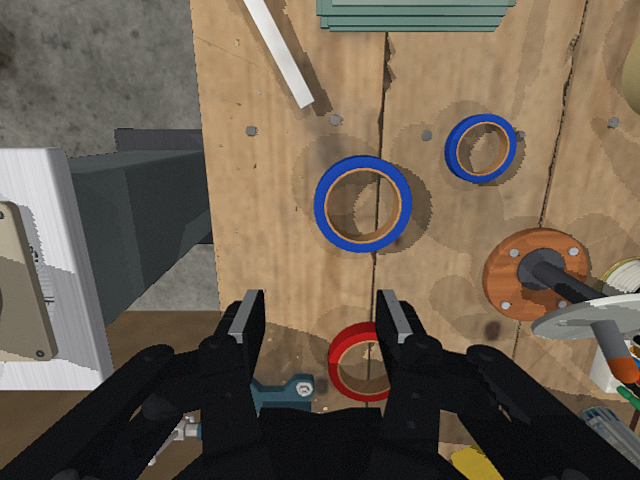

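The wrist view shows the large blue ring at (363,204). Casting rays onto it gives centre (487,102.7) and radius 52.7, which matches the top view. I'll descend over its near wall, with fingertips about 5 mm below mid-thickness so they clear the sloping disc later.

Call:
carry_out(
  moves=[
    {"tx": 0.003, "ty": 0, "tz": 0.15, "twist": 0, "fingers": 0.6},
    {"tx": 0, "ty": 0, "tz": 0.15, "twist": 0, "fingers": 0.6},
    {"tx": 0, "ty": 0, "tz": 0.15, "twist": 0, "fingers": 0.6},
    {"tx": 0, "ty": 0, "tz": 0.15, "twist": 0, "fingers": 0.6},
    {"tx": 0, "ty": 0, "tz": 0.08, "twist": 0, "fingers": 0.6},
    {"tx": 0, "ty": 0, "tz": 0.05, "twist": 0, "fingers": 0.6},
    {"tx": 0, "ty": 0, "tz": 0.015, "twist": 0, "fingers": 0.6},
    {"tx": 0, "ty": 0, "tz": 0, "twist": 0, "fingers": 0.6},
  ],
)

```text
clock: 3.65
eef_pos: [442.5, 102.4, 18.3]
tool_rot: [-3.141, -0.0, 1.572]
force: [-0.3, 0.1, -0.3]
width: 51.3
gripper_force: 0.0
```

Call:
carry_out(
  moves=[
    {"tx": 0, "ty": 0, "tz": 0, "twist": 0, "fingers": 0},
    {"tx": 0, "ty": 0, "tz": 0, "twist": 0, "fingers": 0},
    {"tx": 0, "ty": 0, "tz": 0, "twist": 0, "fingers": 0},
    {"tx": 0, "ty": 0, "tz": 0, "twist": 0, "fingers": 0},
    {"tx": 0, "ty": 0, "tz": 0, "twist": 0, "fingers": 0},
    {"tx": 0, "ty": 0, "tz": 0, "twist": 0, "fingers": 0},
    {"tx": 0, "ty": 0, "tz": 0, "twist": 0, "fingers": 0},
    {"tx": 0, "ty": 0, "tz": 0, "twist": 0, "fingers": 0},
  ],
)

```text
clock: 4.65
eef_pos: [443.1, 102.3, 19.4]
tool_rot: [3.141, -0.0, 1.57]
force: [0.1, -0.6, 6.1]
width: 12.0
gripper_force: 57.0
```

Call:
carry_out(
  moves=[
    {"tx": 0, "ty": 0, "tz": -0.05, "twist": 0, "fingers": 0},
    {"tx": 0, "ty": 0, "tz": -0.1, "twist": 0, "fingers": 0},
    {"tx": 0, "ty": 0, "tz": -0.13, "twist": 0, "fingers": 0},
    {"tx": 0, "ty": 0, "tz": -0.13, "twist": 0, "fingers": 0},
    {"tx": 0, "ty": 0, "tz": -0.13, "twist": 0, "fingers": 0},
    {"tx": 0, "ty": 0, "tz": -0.1, "twist": 0, "fingers": 0},
    {"tx": 0, "ty": 0, "tz": -0.06, "twist": 0, "fingers": 0},
    {"tx": 0, "ty": 0, "tz": 0, "twist": 0, "fingers": 0},
  ],
)

```text
clock: 5.65
eef_pos: [443.1, 102.6, 229.6]
tool_rot: [3.14, -0.001, 1.571]
force: [0.1, 0.3, -2.4]
width: 12.0
gripper_force: 58.4
```

Call:
carry_out(
  moves=[
    {"tx": -0.02, "ty": 0.04, "tz": 0, "twist": 0, "fingers": 0},
    {"tx": -0.04, "ty": 0.075, "tz": 0, "twist": 0, "fingers": 0},
    {"tx": -0.05, "ty": 0.09, "tz": 0, "twist": 0, "fingers": 0},
    {"tx": -0.05, "ty": 0.1, "tz": 0, "twist": 0, "fingers": 0},
    {"tx": -0.05, "ty": 0.1, "tz": 0, "twist": 0, "fingers": 0},
    {"tx": -0.05, "ty": 0.1, "tz": 0, "twist": 0, "fingers": 0},
    {"tx": -0.05, "ty": 0.09, "tz": 0, "twist": 0, "fingers": 0},
    {"tx": -0.03, "ty": 0.05, "tz": 0, "twist": 0, "fingers": 0},
    {"tx": -0.018, "ty": 0.032, "tz": 0, "twist": 0, "fingers": 0},
    {"tx": 0, "ty": 0, "tz": 0, "twist": 0, "fingers": 0},
  ],
)

```text
clock: 6.9
eef_pos: [645.8, -6.2, 227.6]
tool_rot: [-3.14, 0.0, 1.569]
force: [-0.9, -0.1, -1.7]
width: 12.2
gripper_force: 58.5
```

Run:
```python
from h import *
s=ctrl.read_state(); print(s["eef_pos"],s["tool_rot"],s["width"],s["clock"])
I={n:eyes.get_image(n) for n in("side","wrist","top")}
for n in I: np.save(f"pics/{n}2.npy",I[n],allow_pickle=True)
cv2.imwrite("pics/s2.png",np.hstack([cv2.resize(I["side"]["color"][100:350,150:400],(400,400)),cv2.resize(I["wrist"]["color"],(400,400)) ]))
```

```text
[645.7629834   -6.21616771 227.63755012] [-3.14008365e+00  3.69202159e-04  1.56883493e+00] 12.154032355660084 6.9
```

View pics/s2.png

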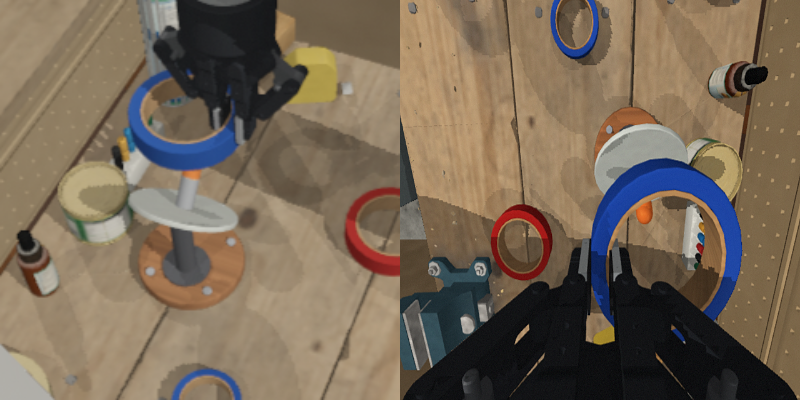

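The side and wrist views show the ring held level above the peg, with the orange tip inside the hole when seen from the wrist. Descending until it touches the disc.

Call:
carry_out(
  moves=[
    {"tx": 0, "ty": 0, "tz": 0.08, "twist": 0, "fingers": 0},
    {"tx": 0, "ty": 0, "tz": 0.08, "twist": 0, "fingers": 0},
    {"tx": 0, "ty": 0, "tz": 0.05, "twist": 0, "fingers": 0},
    {"tx": 0, "ty": 0, "tz": 0.03, "twist": 0, "fingers": 0},
    {"tx": 0, "ty": 0, "tz": 0.01, "twist": 0, "fingers": 0},
    {"tx": 0, "ty": 0, "tz": 0, "twist": 0, "fingers": 0},
  ],
)

```text
clock: 7.8
eef_pos: [646.2, -5.9, 154.6]
tool_rot: [3.14, 0.001, 1.569]
force: [-0.3, -1.9, -0.8]
width: 12.0
gripper_force: 58.6
```

Call:
carry_out(
  moves=[
    {"tx": 0, "ty": 0, "tz": 0.012, "twist": 0, "fingers": 0},
    {"tx": 0, "ty": 0, "tz": 0.012, "twist": 0, "fingers": 0},
    {"tx": 0, "ty": 0, "tz": 0, "twist": 0, "fingers": 0},
  ],
)

```text
clock: 8.18
eef_pos: [646.8, -7.4, 148.1]
tool_rot: [3.138, 0.002, 1.568]
force: [-1.1, -3.1, 3.9]
width: 11.7
gripper_force: 59.1
```

Call:
carry_out(
  moves=[
    {"tx": 0, "ty": 0, "tz": 0.012, "twist": 0, "fingers": 0},
    {"tx": 0, "ty": 0, "tz": 0.012, "twist": 0, "fingers": 0},
    {"tx": 0, "ty": 0, "tz": 0, "twist": 0, "fingers": 0},
  ],
)

```text
clock: 8.55
eef_pos: [647.6, -7.9, 141.6]
tool_rot: [3.136, 0.003, 1.568]
force: [-1.0, -5.1, 7.8]
width: 11.8
gripper_force: 60.3
```

Contact came at the predicted height and the forces are small. Two more steps, then a look.

Call:
carry_out(
  moves=[
    {"tx": 0, "ty": 0, "tz": 0.012, "twist": 0, "fingers": 0},
    {"tx": 0, "ty": 0, "tz": 0.012, "twist": 0, "fingers": 0},
    {"tx": 0, "ty": 0, "tz": 0, "twist": 0, "fingers": 0},
  ],
)

```text
clock: 8.93
eef_pos: [647.9, -8.1, 135.0]
tool_rot: [3.136, 0.003, 1.567]
force: [-2.6, -5.2, 10.5]
width: 12.0
gripper_force: 65.6
```

Run:
```python
from h import *
I={n:eyes.get_image(n) for n in("side","wrist")}
cv2.imwrite("pics/s3.png",np.hstack([cv2.resize(I["side"]["color"][130:290,190:350],(400,400)),cv2.resize(I["wrist"]["color"][100:480,200:580],(400,400)) ]))
```

```text
(no output)
```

View pics/s3.png

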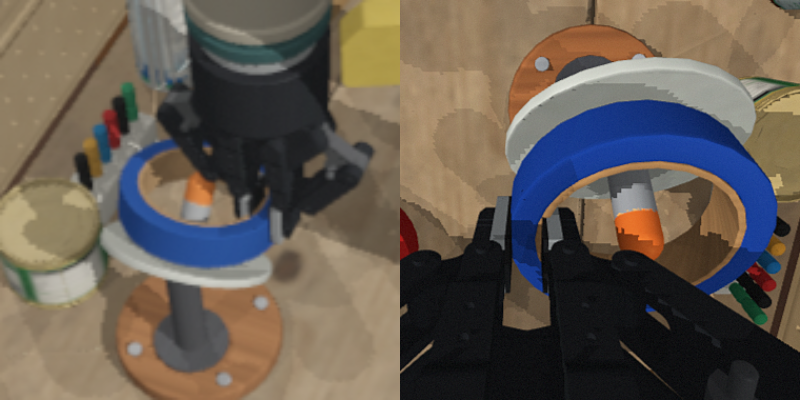

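The peg is inside the hole, with the orange tip at wrist crop (640,235), and the ring is pivoting to follow the disc. Pressing on.

Call:
carry_out(
  moves=[
    {"tx": 0, "ty": 0, "tz": 0.012, "twist": 0, "fingers": 0},
    {"tx": 0, "ty": 0, "tz": 0.012, "twist": 0, "fingers": 0},
    {"tx": 0, "ty": 0, "tz": 0, "twist": 0, "fingers": 0},
  ],
)

```text
clock: 9.4
eef_pos: [648.3, -8.5, 128.6]
tool_rot: [3.134, 0.003, 1.567]
force: [-2.3, -4.8, 13.9]
width: 11.8
gripper_force: 76.1
```

Call:
carry_out(
  moves=[
    {"tx": 0, "ty": 0, "tz": 0.012, "twist": 0, "fingers": 0},
    {"tx": 0, "ty": 0, "tz": 0.012, "twist": 0, "fingers": 0},
    {"tx": 0, "ty": 0, "tz": 0, "twist": 0, "fingers": 0},
  ],
)

```text
clock: 9.78
eef_pos: [648.8, -9.2, 121.8]
tool_rot: [3.133, 0.004, 1.567]
force: [-2.1, -6.5, 14.7]
width: 11.6
gripper_force: 86.5
```

Call:
carry_out(
  moves=[
    {"tx": 0, "ty": 0, "tz": 0.01, "twist": 0, "fingers": 0},
    {"tx": 0, "ty": 0, "tz": 0.01, "twist": 0, "fingers": 0},
    {"tx": 0, "ty": 0, "tz": 0, "twist": 0, "fingers": 0},
  ],
)

```text
clock: 10.15
eef_pos: [649.9, -10.7, 116.7]
tool_rot: [3.13, 0.006, 1.566]
force: [-1.0, -8.3, 17.9]
width: 12.0
gripper_force: 92.8
```

Run:
```python
from h import *
I={n:eyes.get_image(n) for n in("side","wrist")}
cv2.imwrite("pics/s4.png",np.hstack([cv2.resize(I["side"]["color"][130:290,190:350],(400,400)),cv2.resize(I["wrist"]["color"][100:480,200:580],(400,400)) ]))
```

```text
(no output)
```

View pics/s4.png

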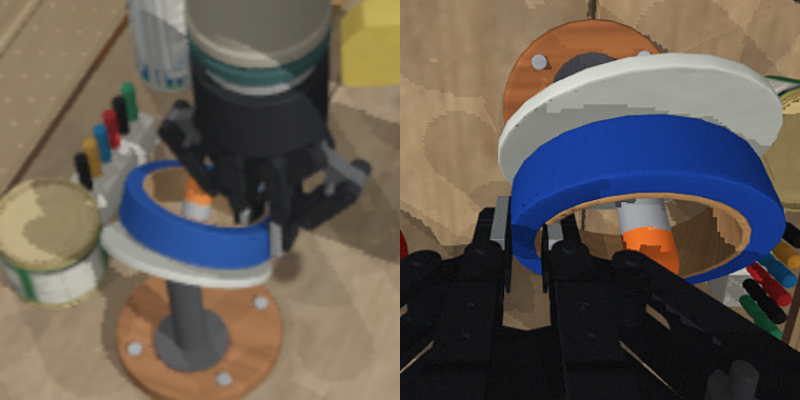

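The ring is now tilted nearly parallel to the disc. Geometry says about 8 mm remains at this down-slope position.

Call:
carry_out(
  moves=[
    {"tx": 0.006, "ty": 0, "tz": 0.01, "twist": 0, "fingers": 0},
    {"tx": 0, "ty": 0, "tz": 0.008, "twist": 0, "fingers": 0},
    {"tx": 0, "ty": 0, "tz": 0, "twist": 0, "fingers": 0},
  ],
)

```text
clock: 10.62
eef_pos: [650.4, -10.7, 114.2]
tool_rot: [3.128, 0.006, 1.565]
force: [-6.2, -10.1, 34.1]
width: 11.9
gripper_force: 104.0
```

Call:
carry_out(
  moves=[
    {"tx": 0, "ty": 0, "tz": 0.008, "twist": 0, "fingers": 0},
    {"tx": 0, "ty": 0, "tz": 0, "twist": 0, "fingers": 0},
  ],
)

```text
clock: 10.88
eef_pos: [651.0, -12.1, 112.7]
tool_rot: [3.127, 0.008, 1.564]
force: [-7.0, -11.4, 38.5]
width: 12.1
gripper_force: 105.8
```

Run:
```python
from h import *
I={n:eyes.get_image(n) for n in("side","wrist")}
cv2.imwrite("pics/s5.png",np.hstack([cv2.resize(I["side"]["color"][150:270,200:320],(400,400)),cv2.resize(I["wrist"]["color"][100:480,200:580],(400,400)) ]))
```

```text
(no output)
```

View pics/s5.png

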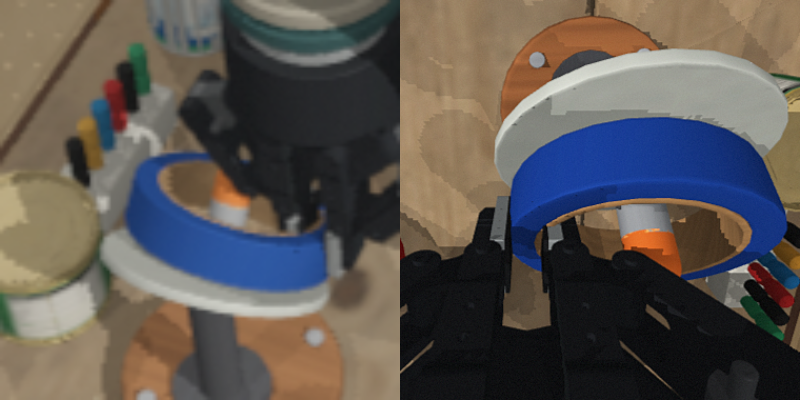

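The force is now 38 N, and the extra is almost purely vertical. That suggests the inner finger's linkage is touching the peg tip rather than the ring being seated. I'll back off and draw the ring up-slope, where it seats higher and the tip clears the finger.

Call:
carry_out(
  moves=[
    {"tx": 0, "ty": 0, "tz": -0.02, "twist": 0, "fingers": 0},
    {"tx": 0.014, "ty": -0.01, "tz": -0.007, "twist": 0, "fingers": 0},
    {"tx": 0.014, "ty": -0.01, "tz": 0, "twist": 0, "fingers": 0},
    {"tx": 0, "ty": 0, "tz": 0, "twist": 0, "fingers": 0},
  ],
)

```text
clock: 11.48
eef_pos: [646.9, -8.6, 117.7]
tool_rot: [3.122, 0.017, 1.56]
force: [6.1, -20.2, 11.2]
width: 11.7
gripper_force: 96.9
```

```bash
cat > t.py <<'E'
from h import *
from scipy.optimize import least_squares
n=np.array([0,-.643,.766]);ux=np.array([0,.766,.643]);uy=np.array([1,0,0.]);O=np.array([693,19,110.])
for nm in("wrist","side"):
    im=eyes.get_image(nm); np.save(f"pics/{nm}_t.npy",im,allow_pickle=True)
    cv2.imwrite(f"pics/{nm}_t.png",im["color"])
    hsv=cv2.cvtColor(im["color"],cv2.COLOR_BGR2HSV)
    b=cv2.inRange(hsv,(105,120,40),(125,255,255))
    w=cv2.inRange(hsv,(0,0,100),(180,45,255))
    cs=cv2.findContours(b,0,1,)[0]
    px=[proj(im,O)[0],proj(im,O)[1]]
    c=max((k for k in cs if cv2.contourArea(k)>200 and np.linalg.norm(k.reshape(-1,2).mean(0)-px)<120),key=cv2.contourArea).reshape(-1,2)
    wd=cv2.dilate(w,np.ones((7,7)))
    pts=np.array([p for p in c if wd[p[1],p[0]]])
    def cast(p,h):
        o,d=ray(im,*p); q=o+d*(((O+h*n-o)@n)/(d@n))-O; return q@ux,q@uy
    Q=np.array([cast(p,0) for p in pts])
    keep=Q[:,0]>-40; Q=Q[keep]; pts=pts[keep]
    f=lambda z:np.hypot(Q[:,0]-z[0],Q[:,1]-z[1])-z[2]
    r=least_squares(f,[-20,0,52],loss="soft_l1"); a=np.degrees(np.arctan2(Q[:,1]-r.x[1],Q[:,0]-r.x[0]))
    print(nm,"centre u,y,r",r.x.round(1),"rms",np.sqrt(np.mean(r.fun**2)).round(2),"arc",a.min().round(),a.max().round(),len(Q))
    i=np.argsort(a)[::max(1,len(a)//14)]
    print([(int(a[k]),Q[k].round().tolist(),pts[k].tolist()) for k in i])
s=ctrl.read_state(); print(s["eef_pos"],s["force"],s["torque"])
E
python3 t.py
```

```text
wrist centre u,y,r [-26.4   1.6  54.1] rms 3.83 arc -104.0 99.0 267
[(-103, [-40.0, -53.0], [305, 286]), (-78, [-16.0, -50.0], [310, 266]), (-57, [3.0, -43.0], [325, 247]), (-43, [13.0, -36.0], [344, 234]), (-33, [20.0, -29.0], [363, 225]), (-25, [24.0, -22.0], [382, 219]), (-17, [26.0, -15.0], [401, 215]), (-10, [28.0, -9.0], [420, 212]), (-3, [28.0, -1.0], [439, 212]), (4, [27.0, 6.0], [458, 212]), (13, [25.0, 14.0], [477, 215]), (23, [22.0, 23.0], [496, 220]), (37, [16.0, 33.0], [515, 228]), (56, [4.0, 47.0], [533, 242]), (98, [-39.0, 82.0], [554, 281])]
side centre u,y,r [-29.5   2.5  47.6] rms 2.84 arc -102.0 99.0 65
[(-102, [-40.0, -45.0], [298, 234]), (-82, [-23.0, -44.0], [294, 236]), (-67, [-11.0, -42.0], [290, 237]), (-58, [-5.0, -37.0], [286, 237]), (-48, [2.0, -33.0], [282, 237]), (-39, [8.0, -28.0], [278, 237]), (-31, [15.0, -24.0], [274, 237]), (-24, [16.0, -18.0], [270, 236]), (-16, [18.0, -12.0], [266, 235]), (-9, [20.0, -6.0], [262, 234]), (0, [17.0, 2.0], [258, 232]), (10, [14.0, 10.0], [254, 230]), (17, [16.0, 17.0], [250, 229]), (32, [7.0, 26.0], [247, 226]), (55, [-4.0, 40.0], [242, 222]), (78, [-20.0, 51.0], [240, 218]), (98, [-39.0, 62.0], [239, 214])]
[646.9509529   -8.53957874 117.73029001] [  6.50873058 -20.26469367  11.99027935] [-3.4975163  -1.32035348 -0.64554361]
```

The blue/white edge cast onto the disc plane fits a circle of radius about 52, centred 24 mm down-slope, over ±80° of arc (the last far-side point lies off the disc). So the ring is seated flush. I'll relax the sideways load and recheck before opening.

Call:
carry_out(
  moves=[
    {"tx": -0.015, "ty": -0.005, "tz": 0, "twist": 0, "fingers": 0},
    {"tx": -0.012, "ty": 0, "tz": 0, "twist": 0, "fingers": 0},
    {"tx": 0, "ty": 0, "tz": 0, "twist": 0, "fingers": 0},
  ],
)

```text
clock: 11.95
eef_pos: [645.5, -9.4, 117.0]
tool_rot: [3.124, 0.007, 1.564]
force: [6.2, -9.0, 11.6]
width: 12.1
gripper_force: 94.6
```

```bash
python3 t.py | grep -v side | head -2; python3 -c "
from cell import ctrl;s=ctrl.read_state();print(s['eef_pos'],s['force'])"
```

```text
wrist centre u,y,r [-26.3   0.1  53.8] rms 2.64 arc -103.0 99.0 266
[(-102, [-39.0, -55.0], [305, 285]), (-78, [-15.0, -52.0], [310, 265]), (-58, [2.0, -45.0], [325, 247]), (-44, [12.0, -37.0], [344, 234]), (-34, [18.0, -30.0], [363, 225]), (-25, [23.0, -24.0], [382, 218]), (-18, [26.0, -17.0], [401, 214]), (-10, [27.0, -10.0], [420, 211]), (-3, [28.0, -3.0], [439, 210]), (4, [27.0, 4.0], [458, 211]), (12, [26.0, 12.0], [477, 213]), (22, [22.0, 21.0], [496, 218]), (35, [17.0, 31.0], [515, 226]), (55, [5.0, 45.0], [533, 241])]
[645.46508705  -9.36567428 117.03280251] [ 6.39863246 -8.62176484 11.02488112]
```

The force now lies along the disc normal at about 14 N, with the ring flush. Opening slightly, then straight up.

Call:
carry_out(
  moves=[
    {"tx": 0, "ty": 0, "tz": 0, "twist": 0, "fingers": 0.27},
    {"tx": 0, "ty": 0, "tz": -0.012, "twist": 0, "fingers": 0.27},
    {"tx": 0, "ty": 0, "tz": 0, "twist": 0, "fingers": 0.27},
    {"tx": 0, "ty": 0, "tz": 0, "twist": 0, "fingers": 0.27},
    {"tx": 0, "ty": 0, "tz": 0, "twist": 0, "fingers": 0.27},
  ],
)

```text
clock: 12.68
eef_pos: [638.3, -3.4, 115.8]
tool_rot: [3.141, 0.0, 1.57]
force: [1.0, -3.5, 3.0]
width: 22.9
gripper_force: 3.0
```

Call:
carry_out(
  moves=[
    {"tx": 0, "ty": 0, "tz": -0.02, "twist": 0, "fingers": 0.27},
    {"tx": 0, "ty": 0, "tz": -0.03, "twist": 0, "fingers": 0.27},
    {"tx": 0, "ty": 0, "tz": -0.04, "twist": 0, "fingers": 0.27},
    {"tx": 0, "ty": 0, "tz": -0.08, "twist": 0, "fingers": 0.27},
    {"tx": 0, "ty": 0, "tz": -0.1, "twist": 0, "fingers": 0.27},
    {"tx": 0, "ty": 0, "tz": -0.1, "twist": 0, "fingers": 0.27},
    {"tx": 0, "ty": -0.1, "tz": -0.03, "twist": 0, "fingers": 0.27},
    {"tx": 0, "ty": -0.15, "tz": 0, "twist": 0, "fingers": 0.27},
    {"tx": 0, "ty": -0.1, "tz": 0, "twist": 0, "fingers": 0.27},
    {"tx": 0, "ty": 0, "tz": 0, "twist": 0, "fingers": 0.27},
  ],
)

```text
clock: 13.92
eef_pos: [531.4, -2.4, 236.7]
tool_rot: [-3.141, -0.002, 1.57]
force: [1.3, 0.2, 0.8]
width: 23.0
gripper_force: 0.0
```

Run:
```python
from h import *
I={n:eyes.get_image(n) for n in("side","top")}
cv2.imwrite("pics/s6.png",np.hstack([cv2.resize(I["side"]["color"][130:290,190:350],(400,400)),cv2.resize(I["top"]["color"][120:260,240:380],(400,400)) ]))
```

```text
(no output)
```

View pics/s6.png

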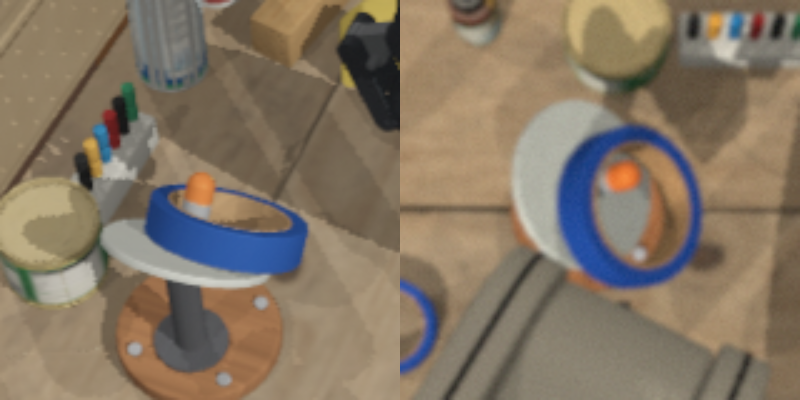

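The ring lies flat on the disc with the peg through its hole, caught down-slope. The gripper is clear and nothing else has moved. Handing in.

```bash
python3 -c "
from cell import job;print(job.finish_job())"
```

```text
the job is handed in; nothing more can be done
None
```

The large blue roll was slid down flush against the white disc on the slanted peg before release; it then settled slightly down-slope with its hole caught on the peg. I left the red roll alone, and handed the job in at about 14 s of the 37 s allowed.

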